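# Turn a repaired circuit board over into its test fixture

### The arm

A 6-joint arm with a two-finger parallel gripper is mounted at the origin on the work surface. World frame = base frame: x ahead of the robot, y to its left, z up, the work surface at z = 0. Lengths are in m, angles in rad, forces in N, time in s.
With the tool pointing down it reaches from about 0.35 to 1 m from the base axis. Payload 7.1 kg.
Tool frame: the origin (TCP) lies at the very end of the fingers, on their centre line; the grasp point (between the pads) lies manip.hold_point_z behind it (manip.hold_point_z is the distance from the TCP to the grasp point, in m); z points along the fingers, y is the line along which they close (so a half turn about z gives the same grasp; the last joint's range is limited). The gripper opens to 85 mm and grips with 20 to 120 N. Pads are 22 mm wide; open, the fingers measure 114 mm over their backs; the gripper's body (76 mm by 85 mm) begins 54 mm behind the grasp point. The pads swing forward as they close: fully open they stand 13 mm farther back than shut.
Start: joints at [-1.151, 0.423, 1.63, -0, 1.089, -0.019], TCP at [0.266, -0.566, 0.231] pointing down, gripper open.
Joint ranges: [-3, 3], [-0.9, 2.11], [0.09, 2.58], [-1.31, 4.45], [0.11, 2.69], [-2.54, 2.54]. Speed limits (rad/s): [2.39, 2.39, 3.01, 3.14, 3.14, 3.14].

### API

Orientations are given as a unit quaternion [x, y, z, w].
In Python, from plant import manip, camera, calibration gives the robot as it stands. The module is installed in compiled form; this text tells all that it offers.
- The arm moves only by the shell command python3 -m pendant 'ROWS' [FORCE]. ROWS is a JSON object of lists of equal length, an entry for each row: "dp": the shift along the tool's x, y, z in mm, a list of three; "roll": the turn about the tool's z in degrees; "grip": the finger opening in mm, from 0 to 85.4. In form: {"dp": [[tx, ty, tz], ...], "roll": [roll, ...], "grip": [grip, ...]}. A call has 1 to 5 rows; each row shifts and turns the commanded pose from where the row before left it, along the tool's axes as they then stand; what a row does not reach is not made up. A row lasts 1/8 s, in which the tool goes at most 62.5 mm and 10.7 degrees, less where a joint would pass 70% of its speed; a pose out of reach is approached as far as the arm can. A call is refused whole if a number of a shift passes 62.5 or a number of a turn 10.7, either way. A call with a gripper value outside its range is refused whole. The fingers move at their own pace and stop on an object; FORCE is the grip in N (left out, the last holds). Time passes only in rows, so rows that do not move let the fingers close. It gives the time, the measured TCP pose, the force, the opening and the grip force at its end, in the units of the state.
- manip.observe(): the state, without advancing time (a new reading comes with each control period).
- camera(name): name is "side" or "top" or "wrist"; returns (picture, depth): 400x640x3 uint8, blue, green, red; 400x640 float32, m along the optical axis (not along the pixel's ray), 0 where there is no reading.
- calibration(name): a dict with "camera_matrix" (3x3 intrinsics, pixels), "dist_coeffs" ([k1, k2, p1, p2, k3] as OpenCV has them; the pictures are not rectified), "eye" and "rotation" of the camera in the world. Camera axes: x right, y down, z forward; pixel columns grow to the right and rows downward; lengths in m; the calibration is good to about 2 mm. A picture is of the moment at which its call begins: read the wrist's pose just before it. calibration takes no time and is no camera call; for the wrist camera it gives the pose at the moment of the call.
- manip.job_done(): hands the job in; it is judged then, once.
The state is a dict: "t": time; "qpos": joint angles; "qd": joint speeds; "joint_efforts": joint torques, N m; "ee_pos": TCP position; "tool_rot": TCP orientation; "ft_force": force on the tool from outside, world axes, zero at the start; "wrist_torque": the same for the moment, N m; "width": finger opening in m; "gripper_force": force on a finger pad.
Only numpy, scipy, OpenCV 4.12 (cv2) and the standard library are available. Lean on these libraries where they do the work, as an engineer would, in place of code of your own. Each camera call takes 0.05 s, during which the arm holds its last target. There are 200 camera calls.

### The job

The repaired circuit board in its long carrier lies with its tracks up on the bench. Swing the latch lever of the test fixture right round until it is clear of the lid, raise the lid until it stands upright or beyond, and then lay the board gently and flat on the fixture's floor, turned over so that its component side is up; leave the lid open and the latch clear. The slotted wooden stand can hold the board on end while you change your grip; leave the other loose things on the bench where they are.

Things in the scene. Friction and masses are not known exactly. Their poses are not given: they have to be found in the camera images.
- board: the long board carrier: flat rigid slab 64 x 130 x 12 mm (x, y, z), about 140 g, grey frame round a green circuit board. Origin at its centre (mid-thickness). y is its long axis; z points out of the face with copper tracks, up at the start; the face with chips, metal cans and connectors is on the -z side and must end up. Grip it across the 64 mm width by the long edges.
- fixture: test fixture: shallow grey tray fixed to the bench, outside 160 x 200 x 26 mm (x, y, z), walls and floor 5 mm, so inside 150 x 190 mm and 21 mm deep. Origin under its centre on the bench; front at -x, the lid's hinge along its +x rim. A 34 mm steel cube under the latch stands outside the front wall, centred at x = -0.097, y = -0.080.
- fixture_floor (a point): centre of the fixture's inner floor, 5 mm above the bench; axes as the fixture's
- lid (a joint): angle of the fixture's lid (rad): 0 closed, grows as its front edge rises, 1.57 upright, stop at 1.85; stiff, it stays where it is left. The lid is a plate 160 x 200 x 8 mm lying on the tray's rim (underside 26 mm above the bench when closed).
- lid_handle (a point): middle of the lid's handle: a round bar 10 mm thick and 70 mm long, parallel to the hinge, its axis 30 mm above the lid's upper face and 135 mm from the hinge, on two 10 mm legs at its ends
- lid_hinge (a point): middle of the lid's hinge line, 26 mm above the bench; point y is the hinge axis; point turns with the lid
- latch (a joint): angle of the latch lever about its upright pivot (rad): near 0 it points to the fixture's +x, over the lid, and holds it down; it grows as the lever swings to the fixture's -y side (clockwise from above), is clear of the lid from 1.4 on, stop at 1.75; it stays where it is left
- latch_knob (a point): grip point in the latch lever's upright black knob, 16 mm thick; the knob's top is 15 mm above this point; 50 mm from the pivot. The lever's flat bar (16 mm wide, 6 mm thick) lies 22 mm below this point and reaches 12 mm past it.
- latch_pivot (a point): pivot of the latch lever, 36 mm above the bench; point turns with the lever
- stand: slotted wooden stand, fixed to the bench: block 100 x 70 x 35 mm (x, y, z) with a slot 20 mm wide and 25 mm deep all along its x axis, in the middle. Origin under its centre on the bench. The board stood on end in the slot stays up, leaning up to some 15 degrees.
- stand_slot (a point): centre of the slot's floor, 10 mm above the bench; axes as the stand's
- short_board: bystander: a shorter board carrier, 64 x 90 x 12 mm, like the other; origin at its centre
- jar: bystander: amber jar, 42 mm across, 85 mm tall, near one end of the board; origin under its centre
- tin: bystander: low metal tin, 48 mm across, 28 mm tall, near the other end of the board; origin under its centre
- screwdriver: bystander: screwdriver about 170 mm long with a red handle up to 30 mm thick, beside the board; it lies along its x axis, origin about its middle
- spool: bystander: metal solder spool, 60 mm across, 50 mm tall; origin under its centre
- tape: bystander: black tape roll, 90 mm across, 22 mm tall; origin under its centre
- meter: bystander: yellow multimeter lying flat, 75 x 140 x 42 mm; origin under its centre
- brush: bystander: flat brush about 180 mm long along its x axis; origin about its middle
There are look-alikes about, which are no part of the job. Leave any red or yellow look-alike of the board alone.

How it is judged:
By the outcome, as a careful person would: the job done as asked, in the order asked, and still so for the second after the job is handed in, with the robot touching nothing.
It also fails if it takes over 72 s, if anything falls off the work surface, if the arm or the gripper's body presses on something with over 40 N, if the wrist force passes 120 N, or if a joint passes its speed limit or range.

## Working session

There is one attempt and no reset: what is moved stays moved. The work goes in short steps, Python scripts to look and compute and a shell command to move; the robot and the scene stay as the last step left them, time stands still between calls to the robot, and variables do not carry over. Pictures are saved under pics/ and viewed, at most 10 in all, crops included, and the job is handed in when it is done.

```bash
mkdir -p pics; cat > h.py <<'E'
import numpy as np, cv2, json
from plant import manip, camera, calibration
from scipy.spatial.transform import Rotation as R
def snap(n):
    c=calibration(n); im,d=camera(n); return c,im,d
def rot(c):
    r=np.array(c["rotation"],float)
    return r if r.shape==(3,3) else R.from_quat(r).as_matrix()
def ray(c,uv):
    uv=np.array(uv,float).reshape(-1,1,2)
    n=cv2.undistortPoints(uv,np.array(c["camera_matrix"],float),np.array(c["dist_coeffs"],float)).reshape(-1,2)
    return np.c_[n,np.ones(len(n))]@rot(c).T
def onz(c,uv,z):
    r=ray(c,uv); e=np.array(c["eye"]); return e+r*((z-e[2])/r[:,2])[:,None]
def pts(c,uv,d):
    uv=np.array(uv).reshape(-1,2); dd=d[uv[:,1].astype(int),uv[:,0].astype(int)]
    return np.array(c["eye"])+ray(c,uv)*dd[:,None]
def cloud(c,d):
    v,u=np.mgrid[0:400,0:640]; uv=np.c_[u.ravel(),v.ravel()]
    return pts(c,uv,d).reshape(400,640,3)
E
python3 - <<'E'
from h import *
for n in ("top","side"):
    c,im,d=snap(n); cv2.imwrite(f"pics/{n}0.png",im); np.savez(f"{n}0.npz",im=im,d=d)
    print(n,np.round(c["eye"],3),np.round(rot(c),3).tolist())
s=manip.observe(); print(s, manip.hold_point_z)
E
```

```text
top [0.378 0.006 1.559] [[0.012, -0.995, 0.095], [-1.0, -0.013, -0.011], [0.012, -0.095, -0.995]]
side [-0.072  0.733  0.99 ] [[-0.791, -0.418, 0.446], [-0.611, 0.567, -0.552], [-0.022, -0.709, -0.704]]
{'t': 0.1, 'qpos': array([-1.15100546e+00,  4.23747492e-01,  1.63062109e+00, -1.80656321e-05,
        1.08858469e+00, -1.90085678e-02]), 'qd': array([ 0.00022029, -0.00136795, -0.00193341, -0.00096491, -0.00012041,
       -0.00037789]), 'joint_efforts': array([ 1.48315616e-03, -5.58420861e+01, -2.82439774e+01,  1.02047577e-04,
        3.08937524e-03, -3.43244187e-05]), 'ee_pos': array([ 0.26534613, -0.56533196,  0.23063103]), 'tool_rot': array([ 9.76027134e-01,  2.17647812e-01, -1.43257212e-04, -6.65102852e-04]), 'ft_force': array([-0.26826269,  0.68055981,  0.66855869]), 'wrist_torque': array([ 0.01042876,  0.03056491, -0.00345868]), 'gripper_force': 0.0, 'width': 0.08525837113642414} 0.0187
```

View pics/top0.png

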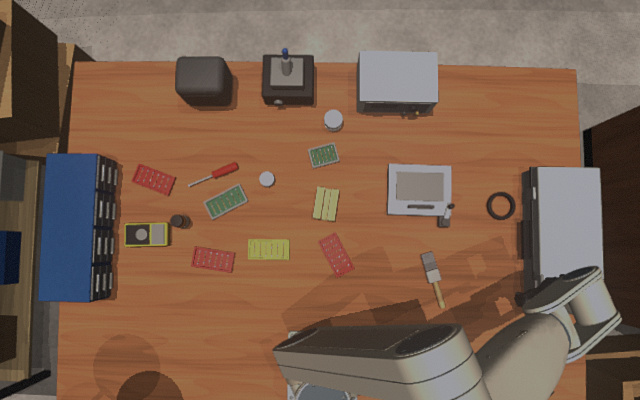

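View pics/side0.png

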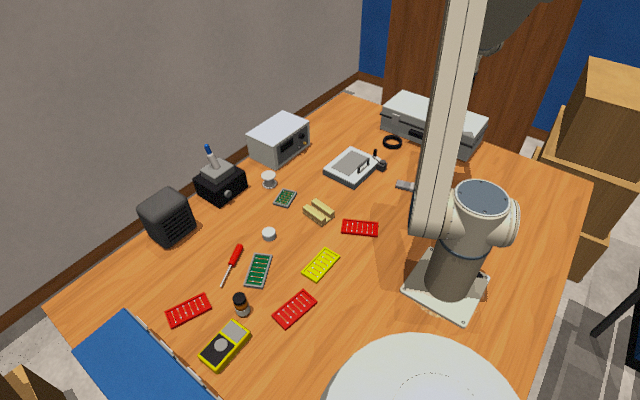

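The top view shows the fixture at (420,190) with its latch at (445,214), the stand at (326,203), and the spool at (333,120). There are two green boards. The one at (226,201) is longer, with the jar (180,221) and tin (267,179) at its ends and the screwdriver beside it. The one at (324,155) is shorter and has neither. Going by the description, (226,201) is the board, and I'll confirm that in a crop.

```bash
python3 - <<'E'
from h import *
c=calibration("top"); z=np.load("top0.npz"); im,d=z["im"],z["d"]; P=cloud(c,d); Z=P[...,2]
a=cv2.resize(im[145:240,165:285],None,fx=5,fy=5,interpolation=2)
b=cv2.resize(im[140:240,380:465],None,fx=4.75,fy=4.75,interpolation=2)[:475,:200*2]
m=np.hstack([a[:, :600],b[:475,:200]]) if 0 else a
cv2.imwrite("pics/crop_board.png",a); cv2.imwrite("pics/crop_fix.png",cv2.resize(im[150:240,375:465],None,fx=6,fy=6,interpolation=2))
def reg(x0,y0,x1,y1,lo,hi,zr=None,name=""):
    M=np.zeros((400,640),bool); M[y0:y1,x0:x1]=1; M&=(Z>lo)&(Z<hi)&(d>0)
    zz=np.median(Z[M]) if zr is None else zr
    v,u=np.nonzero(M); 
    p=onz(c,np.c_[u,v],zz)[:,:2].astype(np.float32)*1000
    (cx,cy),(w,h),an=cv2.minAreaRect(p)
    bx=cv2.boxPoints(((cx,cy),(w,h),an))
    print(name,len(u),"c",round(cx,1),round(cy,1),"size",round(w,1),round(h,1),"an",round(an,1),"z",np.round(np.percentile(Z[M],[5,50,95])*1000,1))
reg(200,182,250,220,.006,.02,name="board")
reg(305,140,345,170,.006,.03,name="short")
reg(305,182,345,226,.025,.05,name="stand")
reg(380,160,455,220,.022,.045,name="lid")
reg(430,200,460,232,.036,.09,name="latch")
reg(430,200,460,232,.055,.09,name="knob")
reg(400,195,440,212,.05,.09,name="handle")
reg(255,165,280,190,.015,.06,name="tin")
reg(165,208,195,232,.05,.1,name="jar")
reg(320,105,350,135,.03,.1,name="spool")
reg(183,160,242,190,.008,.05,name="sd")
E
```

```text
board 647 c 516.6 316.8 size 115.9 157.4 an 5.1 z [ 6.4  9.9 16.1]
short 494 c 666.8 -0.1 size 90.6 127.4 an 3.2 z [ 6.4 10.  16.4]
stand 507 c 509.0 -5.0 size 69.8 99.8 an 82.1 z [30.1 35.2 40.9]
lid 3027 c 549.5 -298.9 size 199.5 170.2 an 88.6 z [29.  34.9 40.8]
latch 257 c 483.0 -370.1 size 78.3 76.4 an 0.7 z [36.7 42.7 74.3]
knob 48 c 499.6 -361.2 size 56.1 61.9 an 45.3 z [56.8 70.8 78.6]
handle 87 c 502.0 -298.5 size 9.3 80.6 an 0.7 z [61.8 67.8 74.7]
tin 184 c 582.8 183.5 size 44.7 44.2 an 1.3 z [22.2 27.5 33.7]
jar 178 c 445.4 443.2 size 39.4 46.4 an 0.9 z [52.8 82.1 89.7]
spool 272 c 775.1 -25.3 size 54.9 56.8 an 0.9 z [45.2 50.3 55.3]
sd 311 c 591.7 357.4 size 87.0 186.1 an 1.7 z [ 9.1 18.9 28.6]
```

View pics/crop_board.png

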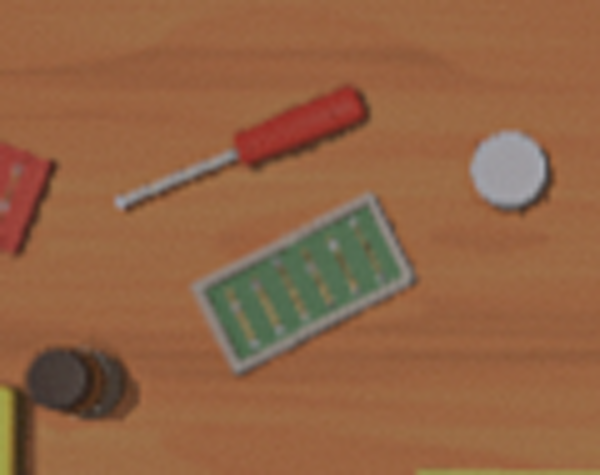

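View pics/crop_fix.png

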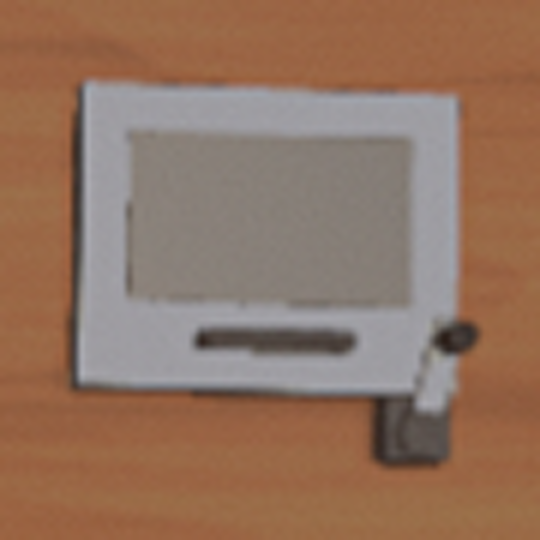

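The crop confirms a 2:1 green board with its tracks up. Its corners are near crop (195,288), (372,195), (413,280) and (240,372). The fixture crop shows lid corners at (83,82), (458,97), (455,392) and (76,386), the handle from (200,340) to (352,340), the knob at (458,336), and the latch block at (413,432).

```bash
python3 - <<'E'
from h import *
c=calibration("top"); z=np.load("top0.npz"); im,d=z["im"],z["d"]; P=cloud(c,d); Z=P[...,2]
f=lambda L,o,s:[(o[0]+x/s-.4,o[1]+y/s-.4) for x,y in L]
def show(n,uv,h):
    p=onz(c,uv,h)[:,:2]*1000; print(n,np.round(p,1).tolist(),"mean",np.round(p.mean(0),1)); 
    e=np.diff(np.vstack([p,p[:1]]),axis=0); print("   len",np.round(np.linalg.norm(e,axis=1),1),"dir",np.round(np.degrees(np.arctan2(e[:,1],e[:,0])),1))
show("board",f([(195,288),(372,195),(413,280),(240,372)],(165,145),5),.012)
show("lid",f([(83,82),(458,97),(455,392),(76,386)],(375,150),6),.034)
show("handle",f([(200,340),(352,340)],(375,150),6),.068)
show("knob",f([(462,334)],(375,150),6),.076)
show("block",f([(382,400),(445,402),(445,460),(378,455)],(375,150),6),.034)
# board via color: green mask + rect
hsv=cv2.cvtColor(im,cv2.COLOR_BGR2HSV)
g=cv2.inRange(hsv,(50,50,40),(90,255,255)); g[:, :195]=0; g[:,255:]=0; g[:180]=0; g[225:]=0
v,u=np.nonzero(cv2.morphologyEx(g,cv2.MORPH_CLOSE,np.ones((5,5)))); p=onz(c,np.c_[u,v],.012)[:,:2].astype(np.float32)*1000
print("green rect",cv2.minAreaRect(p))
w=cv2.inRange(hsv,(20,30,120),(32,140,255)); w[:,:310]=0;w[:,342:]=0;w[:182]=0;w[226:]=0
v,u=np.nonzero(w); print("stand",len(u),cv2.minAreaRect(onz(c,np.c_[u,v],.035)[:,:2].astype(np.float32)*1000))
# lid bright mask
w=(Z>.024)&(Z<.046); w[:,:380]=0; w[:,456:]=0; w[:158]=0; w[214:]=0; w[200:,:][:,440:]=0
b=cv2.inRange(hsv,(90,0,120),(130,60,255)); b[:, :380]=0;b[:,460:]=0;b[:155]=0;b[235:]=0
n,l,s,ce=cv2.connectedComponentsWithStats(b); k=1+s[1:,4].argmax(); v,u=np.nonzero(l==k)
print("lid",s[k],cv2.minAreaRect(onz(c,np.c_[u,v],.034)[:,:2].astype(np.float32)*1000))
E
```

```text
board [[508.0, 382.4], [569.0, 271.1], [515.0, 243.4], [455.0, 351.8]] mean [511.7 312.2]
   len [126.9  60.7 123.9  61.2] dir [ -61.3 -152.8  119.    30. ]
lid [[637.4, -202.5], [632.6, -402.2], [476.1, -398.6], [476.9, -198.8]] mean [ 555.8 -300.5]
   len [199.7 156.5 199.8 160.5] dir [-91.4 178.7  89.8  -1.3]
handle [[499.1, -257.9], [500.0, -336.4]] mean [ 499.6 -297.1]
   len [78.5 78.5] dir [-89.3  90.7]
knob [[503.2, -391.4]] mean [ 503.2 -391.4]
   len [0.] dir [0.]
block [[471.5, -359.8], [470.8, -393.2], [440.4, -392.9], [442.7, -357.5]] mean [ 456.4 -375.8]
   len [33.4 30.4 35.5 28.9] dir [-91.2 179.4  86.4  -4.6]
green rect ((512.34033203125, 312.94561767578125), (48.51792907714844, 114.9249496459961), 28.60443878173828)
stand 644 ((507.4036865234375, -4.987579345703125), (67.87739562988281, 99.70027160644531), 82.11927795410156)
lid [ 388  164   63   52 1163] ((554.5792846679688, -300.1959228515625), (196.01528930664062, 157.58132934570312), 88.8154525756836)
```

```bash
cat >> h.py <<'E'
def st():
    s=manip.observe(); q=R.from_quat(s["tool_rot"]).as_matrix(); phi=np.degrees(np.arctan2(q[1,0],q[0,0]))
    return s,phi
def go(x,y,z,phi=None):
    """print tool-frame shift (mm) to world target (mm), then roll"""
    s,p=st(); D=np.array([x,y,z])-s["ee_pos"]*1000; a=np.radians(p)
    print("t %.2f tcp"%s["t"],np.round(s["ee_pos"]*1000,1),"phi %.1f"%p,"w %.1f"%(s["width"]*1000),"F",np.round(s["ft_force"],1),"q6 %.2f"%s["qpos"][5],
     "-> dp",np.round([D[0]*np.cos(a)+D[1]*np.sin(a),D[0]*np.sin(a)-D[1]*np.cos(a),-D[2]],1),"roll",None if phi is None else round(p-phi,1))
E
python3 -m pendant '{"dp":[[50,-9.5,0],[50,-9.5,0],[50,-9.5,0],[50,-9.5,0],[50,-9.5,0]],"roll":[0,0,0,0,0],"grip":[40,40,40,40,40]}' 20
python3 -m pendant '{"dp":[[39,-9,0],[0,0,0],[0,0,0],[0,0,0],[0,0,0]],"roll":[0,8.4,8.4,8.4,0],"grip":[40,40,40,40,40]}'
python3 - <<'E'
from h import *
c,im,d=snap("wrist"); cv2.imwrite("pics/w1.png",im); np.savez("w1.npz",im=im,d=d)
go(503,-391,50,0); print(np.round(c["eye"],3),np.round(rot(c),2).tolist())
P=cloud(c,d); M=(P[...,2]>.066)&(P[...,2]<.09)&(d>0)
n,l,s,ce=cv2.connectedComponentsWithStats(M.astype(np.uint8))
for k in range(1,n):
    if s[k,4]>60: print(s[k],np.round(np.median(P[l==k],0)*1000,1),np.round(np.ptp(P[l==k],0)*1000,1))
E
```

```text
t: 0.72
ee_pos: [0.4727, -0.4153, 0.231]
tool_rot: [0.976, 0.218, -0.0, -0.0]
ft_force: [0.4, -0.5, -0.5]
width: 0.0396
gripper_force: 0.0
t: 1.35
ee_pos: [0.503, -0.3916, 0.2309]
tool_rot: [1.0, 0.0, -0.0, -0.0]
ft_force: [-0.6, 0.5, 0.1]
width: 0.0401
gripper_force: 0.0
t 1.40 tcp [ 503.  -391.7  231. ] phi 0.1 w 39.9 F [1.  1.  0.2] q6 0.89 -> dp [  0.   -0.7 181. ] roll 0.1
[ 0.573 -0.392  0.372] [[0.0, -0.96, -0.27], [-1.0, -0.0, -0.0], [0.0, 0.27, -0.96]]
[ 553   34   87  319 6505] [ 505.3 -636.4   83.6] [296.6  13.5  24. ]
[314 175  17  19 252] [ 502.4 -392.5   74.4] [15.6 14.5  9.6]
[180 179  83  11 613] [ 500.5 -299.9   67.2] [ 9.5 75.6  3.4]
```

View pics/w1.png

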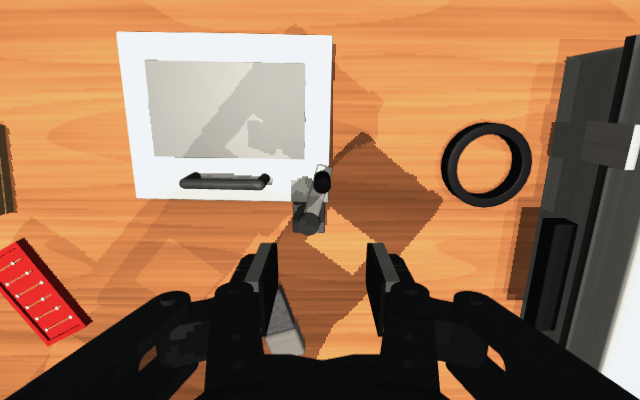

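The wrist view shows the knob at (322,182) and the handle from (185,181) to (268,181). Depth puts the knob at (502,-392) and the handle at (500,-300), which agree with the top view. I'll grip the knob and swing it round.

```bash

python3 -m pendant '{"dp":[[0,0.5,50],[0,0.3,50],[0,0,50],[0,0,30],[0,0,0]],"roll":[0,0,0,0,0],"grip":[40,40,40,40,10]}' 25
python3 -m pendant '{"dp":[[0,0,0],[0,0,0],[-4.7,10.3,0],[-5.3,10,0],[-5.8,9.8,0]],"roll":[0,0,10,10,10],"grip":[5,5,5,5,5]}'
python3 -m pendant '{"dp":[[-6.2,9.5,0],[-6.8,9,0],[-7.2,8.7,0],[0,0,0],[0,0,0]],"roll":[10,10,10,0,0],"grip":[5,5,5,5,5]}'
python3 - <<'E'
from h import *
go(449.8,-426.2,50,-60)
E
```

```text
t: 2.02
ee_pos: [0.5015, -0.3914, 0.0487]
tool_rot: [1.0, 0.001, -0.002, -0.002]
ft_force: [0.4, -0.3, -0.4]
width: 0.023
gripper_force: 0.0
t: 2.65
ee_pos: [0.4835, -0.4189, 0.0516]
tool_rot: [0.965, -0.262, 0.001, -0.0]
ft_force: [3.3, 1.4, -12.8]
width: 0.0151
gripper_force: 25.7
t: 3.28
ee_pos: [0.4515, -0.4288, 0.0524]
tool_rot: [0.866, -0.501, 0.003, 0.001]
ft_force: [2.1, -5.7, -15.4]
width: 0.015
gripper_force: 25.0
t 3.27 tcp [ 451.5 -428.8   52.4] phi -60.1 w 15.0 F [  2.1  -5.7 -15.4] q6 1.84 -> dp [-3.1  0.2  2.4] roll -0.1
```

```bash

python3 -m pendant '{"dp":[[0,0,0],[0,0,0],[0,0,-39],[0,0,-39],[-29,-35.6,0]],"roll":[0,0,0,0,-5],"grip":[40,40,40,40,40]}' 25
python3 -m pendant '{"dp":[[-29,-35.6,0],[-29,-35.6,0],[0,0,0],[0,0,0],[0,0,0]],"roll":[0,0,-10.5,-10.5,-10.5],"grip":[40,40,40,40,40]}'
python3 -m pendant '{"dp":[[0,0,0],[0,0,0],[0,0,0],[0,0,0],[0,0,0]],"roll":[-10.5,-10.5,-10.5,-10.5,-10.5],"grip":[40,40,40,40,40]}'
python3 -m pendant '{"dp":[[0,0,0],[0,0,0],[0,0,0],[0,0,0],[0,0,0]],"roll":[-10.5,-10.5,-10.5,-10.5,-10.5],"grip":[40,40,40,40,40]}' | head -3
python3 - <<'E'
from h import *
go(500.5,-300,48,90)
c,im,d=snap("top"); np.savez("top1.npz",im=im,d=d)
P=cloud(c,d); M=(P[...,2]>.066)&(P[...,2]<.09)&(d>0); M[:205]=0; M[240:]=0; M[:,425:][:,40:]=0; M[:,:425]=0
print("knob",M.sum(),np.round(np.median(P[M],0)*1000,1))
E
```

```text
t: 3.9
ee_pos: [0.4689, -0.3874, 0.1341]
tool_rot: [0.886, -0.463, 0.005, 0.001]
ft_force: [-0.3, 0.9, -0.5]
width: 0.0399
gripper_force: 0.0
t: 4.53
ee_pos: [0.4925, -0.2955, 0.1305]
tool_rot: [0.98, -0.201, 0.001, 0.0]
ft_force: [-0.6, -0.2, -0.5]
width: 0.0401
gripper_force: 0.0
t: 5.15
ee_pos: [0.4924, -0.2957, 0.1304]
tool_rot: [0.967, 0.253, 0.001, 0.001]
ft_force: [0.3, -0.5, -0.4]
width: 0.0401
gripper_force: 0.0
t: 5.78
ee_pos: [0.4924, -0.2957, 0.1305]
tool_rot: [0.756, 0.655, 0.0, 0.001]
t 5.78 tcp [ 492.4 -295.7  130.5] phi 81.8 w 40.1 F [-0.4 -0.6  0.4] q6 -0.42 -> dp [-3.1  8.7 82.5] roll -8.2
knob 0 [nan nan nan]
  return _methods._mean(a, axis=axis, dtype=dtype,
  ret = um.true_divide(
```

```bash

python3 -m pendant '{"dp":[[-3.1,8.7,0],[0,0,41],[0,0,41],[0,0,0],[0,0,0]],"roll":[-7.2,0,0,0,0],"grip":[40,40,40,20,5]}' 30
python3 -m pendant '{"dp":[[0,0,0],[0,0,0],[0,3.9,-11.6],[0,4.8,-11.2],[0,5.7,-10.8]],"roll":[0,0,0,0,0],"grip":[5,5,5,5,5]}'
python3 -m pendant '{"dp":[[0,6.7,-10.2],[0,7.6,-9.6],[0,8.4,-8.9],[0,9.1,-8.2],[0,9.8,-7.3]],"roll":[0,0,0,0,0],"grip":[5,5,5,5,5]}'
python3 -m pendant '{"dp":[[0,10.4,-6.5],[0,10.9,-5.5],[0,11.4,-4.5],[0,11.7,-3.6],[0,11.9,-2.5]],"roll":[0,0,0,0,0],"grip":[5,5,5,5,5]}'
python3 - <<'E'
from h import *
go(625,-300,150,90)
E
```

```text
t: 6.45
ee_pos: [0.4997, -0.2999, 0.0484]
tool_rot: [0.716, 0.698, -0.0, -0.0]
ft_force: [-0.3, 0.1, -3.4]
width: 0.0089
gripper_force: 29.1
t: 7.08
ee_pos: [0.5136, -0.3002, 0.0818]
tool_rot: [0.715, 0.699, -0.001, -0.001]
ft_force: [-5.1, -1.7, -2.5]
width: 0.0087
gripper_force: 29.2
t: 7.7
ee_pos: [0.5536, -0.3011, 0.1272]
tool_rot: [0.715, 0.699, -0.002, -0.002]
ft_force: [-16.0, 1.4, 13.6]
width: 0.0089
gripper_force: 29.9
t: 8.32
ee_pos: [0.613, -0.3026, 0.1503]
tool_rot: [0.715, 0.699, 0.0, 0.001]
ft_force: [-4.6, 1.7, 4.0]
width: 0.0086
gripper_force: 30.0
t 8.32 tcp [ 613.  -302.6  150.3] phi 88.6 w 8.6 F [-4.6  1.7  4. ] q6 -0.45 -> dp [ 2.9 11.9  0.3] roll -1.4
```

```bash

python3 -m pendant '{"dp":[[0,12.2,-1.4],[0,12.2,-0.4],[0,0,0],[0,0,0],[0,0,0]],"roll":[0,0,0,0,0],"grip":[5,5,5,18,18]}'
python3 -m pendant '{"dp":[[0,0,-40],[0,0,-40],[0,-50,0],[0,-50,0],[0,0,0]],"roll":[0,0,0,0,0],"grip":[18,18,0,0,0]}' 30
python3 -m pendant '{"dp":[[0,0,41],[0,0,41],[0,20,0],[0,16,0],[0,12,0]],"roll":[0,0,0,0,0],"grip":[0,0,0,0,0]}'
python3 -m pendant '{"dp":[[0,12,0],[0,12,0],[0,12,0],[0,12,0],[0,0,0]],"roll":[0,0,0,0,0],"grip":[0,0,0,0,0]}'
python3 - <<'E'
from h import *
go(640,-300,150,90)
E
```

```text
t: 8.95
ee_pos: [0.6367, -0.3032, 0.1494]
tool_rot: [0.715, 0.699, 0.0, 0.0]
ft_force: [-0.1, 0.8, -0.3]
width: 0.0177
gripper_force: 0.0
t: 9.57
ee_pos: [0.5333, -0.3005, 0.2293]
tool_rot: [0.716, 0.698, -0.0, -0.001]
ft_force: [0.5, -0.2, 0.3]
width: -0.0002
gripper_force: 0.0
t: 10.2
ee_pos: [0.5861, -0.3022, 0.148]
tool_rot: [0.715, 0.699, 0.0, 0.0]
ft_force: [-2.6, -0.9, 2.2]
width: 0.0001
gripper_force: 1.3
t: 10.82
ee_pos: [0.6335, -0.303, 0.1472]
tool_rot: [0.715, 0.699, 0.0, 0.0]
ft_force: [-0.1, -0.7, 0.7]
width: -0.0001
gripper_force: 0.0
t 10.82 tcp [ 633.5 -303.   147.2] phi 88.7 w -0.1 F [-0.1 -0.7  0.7] q6 -0.44 -> dp [ 3.1  6.4 -2.8] roll -1.3
```

```bash

python3 -m pendant '{"dp":[[0,8,0],[0,6,0],[0,-40,0],[0,-40,0],[0,0,-60]],"roll":[0,0,0,0,0],"grip":[0,0,0,0,0]}'
python3 -m pendant '{"dp":[[62,0,-10],[62,0,0],[62,0,0],[62,0,0],[62,0,0]],"roll":[0,0,0,0,0],"grip":[85,85,85,85,85]}'
python3 -m pendant '{"dp":[[62,0,0],[62,0,0],[62,0,0],[50,0,0],[0,0,0]],"roll":[0,0,0,-10,-10],"grip":[85,85,85,85,85]}'
python3 - <<'E'
from h import *
go(538.5,264.3,150,118.8)
c,im,d=snap("top"); np.savez("top1.npz",im=im,d=d); P=cloud(c,d); cv2.imwrite("pics/fix1.png",cv2.resize(im[130:250,370:480],None,fx=5,fy=5,interpolation=2))
M=(P[...,2]>.13)&(P[...,2]<.25)&(d>0)&(P[...,1]<-.18)&(P[...,1]>-.42)
for lo,hi in((.05,.09),(.09,.13),(.13,.17),(.17,.2)):
    M=(P[...,2]>lo)&(P[...,2]<hi)&(d>0)&(abs(P[...,1]+.3)<.12); q=P[M]*1000
    print(lo,hi,M.sum(),np.round(np.percentile(q,[2,50,98],axis=0),0).tolist() if len(q) else "")
c,im,d=snap("wrist"); np.savez("w2.npz",im=im,d=d); cv2.imwrite("pics/w2.png",im)
E
```

```text
t: 11.45
ee_pos: [0.5607, -0.2993, 0.2027]
tool_rot: [0.716, 0.698, -0.002, -0.006]
ft_force: [1.3, -0.9, 0.1]
width: -0.0
gripper_force: 0.0
t: 12.08
ee_pos: [0.5746, 0.0102, 0.2181]
tool_rot: [0.716, 0.699, 0.001, 0.001]
ft_force: [1.4, 0.4, 0.0]
width: 0.0847
gripper_force: 0.0
t: 12.7
ee_pos: [0.5799, 0.2482, 0.2178]
tool_rot: [0.579, 0.815, 0.001, 0.0]
ft_force: [0.0, 0.1, -0.1]
width: 0.0852
gripper_force: 0.0
t 12.70 tcp [579.9 248.2 217.8] phi 109.2 w 85.2 F [ 0.   0.1 -0.1] q6 0.05 -> dp [ 28.8 -33.8  67.8] roll -9.6
0.05 0.09 458 [[638.0, -396.0, 51.0], [645.0, -285.0, 70.0], [812.0, -189.0, 89.0]]
0.09 0.13 1610 [[648.0, -381.0, 92.0], [840.0, -266.0, 127.0], [966.0, -183.0, 130.0]]
0.13 0.17 2099 [[656.0, -379.0, 130.0], [867.0, -271.0, 133.0], [965.0, -185.0, 166.0]]
0.17 0.2 286 [[661.0, -398.0, 170.0], [667.0, -300.0, 181.0], [673.0, -208.0, 188.0]]
```

View pics/fix1.png

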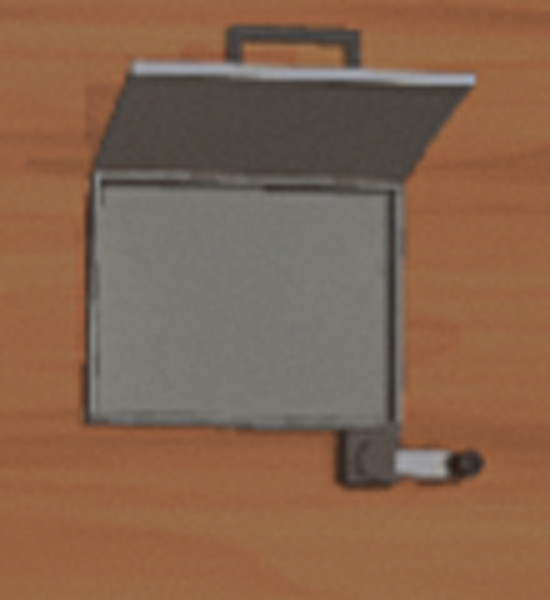

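The crop shows the lid leaning past upright (edge near (305,72), handle behind it) and the latch lever straight out to -y at (465,463), clear of the lid. Next is the board, measured from the wrist.

```bash
python3 - <<'E'
from h import *
z=np.load("w2.npz"); c=calibration("wrist"); im,d=z["im"],z["d"]; P=cloud(c,d)
hsv=cv2.cvtColor(im,cv2.COLOR_BGR2HSV)
g=cv2.inRange(hsv,(45,60,40),(90,255,255))
n,l,s,ce=cv2.connectedComponentsWithStats(cv2.morphologyEx(g,cv2.MORPH_CLOSE,np.ones((9,9))))
k=1+s[1:,4].argmax(); v,u=np.nonzero(l==k); print(s[k])
print("green",cv2.minAreaRect(onz(c,np.c_[u,v],.012)[:,:2].astype(np.float32)*1000), "z",np.round(np.median(P[l==k][:,2])*1000,1))
M=(P[...,2]>.007)&(P[...,2]<.017)&(d>0)&(np.hypot(P[...,0]-.512,P[...,1]-.313)<.085)
n,l,s,ce=cv2.connectedComponentsWithStats(M.astype(np.uint8)); k=1+s[1:,4].argmax()
print("slab",s[k],cv2.minAreaRect(P[l==k][:,:2].astype(np.float32)*1000))
go(538.5,264.3,150,118.8)
E
```

```text
[ 240   15   75  133 6683]
green ((512.7306518554688, 313.7547607421875), (50.93702697753906, 116.38488006591797), 28.003742218017578) z 6.7
slab [ 232    6   90  149 3893] ((512.0614624023438, 313.8575134277344), (64.37785339355469, 130.00579833984375), 28.080339431762695)
t 12.80 tcp [579.8 245.5 217.6] phi 108.8 w 84.9 F [ 0.2 -0.5  0.4] q6 0.05 -> dp [ 31.1 -33.   67.6] roll -10.0
```

```bash

python3 -m pendant '{"dp":[[31.9,-33.1,0],[0,0,50],[0,0,50],[0,0,50],[0,0,40]],"roll":[-9.3,0,0,0,0],"grip":[85,85,85,85,85]}' 20
python3 -m pendant '{"dp":[[0,0,20],[0,0,10.6],[0,0,0],[0,0,0],[0,0,0]],"roll":[0,0,0,0,0],"grip":[85,85,75,60,60]}' 20
python3 - <<'E'
from h import *
go(538.2,265,-3,118.1); print(st()[0]["gripper_force"])
c,im,d=snap("wrist"); cv2.imwrite("pics/w3.png",im)
E
```

```text
t: 13.42
ee_pos: [0.5381, 0.263, 0.0258]
tool_rot: [0.518, 0.855, -0.0, -0.0]
ft_force: [-0.6, 0.1, 0.4]
width: 0.0847
gripper_force: 0.0
t: 14.05
ee_pos: [0.539, 0.2641, -0.0017]
tool_rot: [0.516, 0.857, 0.001, 0.001]
ft_force: [0.2, -0.9, 4.0]
width: 0.0629
gripper_force: 22.8
t 14.05 tcp [539.  264.1  -1.7] phi 117.9 w 62.9 F [ 0.2 -0.9  4. ] q6 -0.05 -> dp [ 1.2 -0.3  1.3] roll -0.2
22.774819135665894
```

View pics/w3.png

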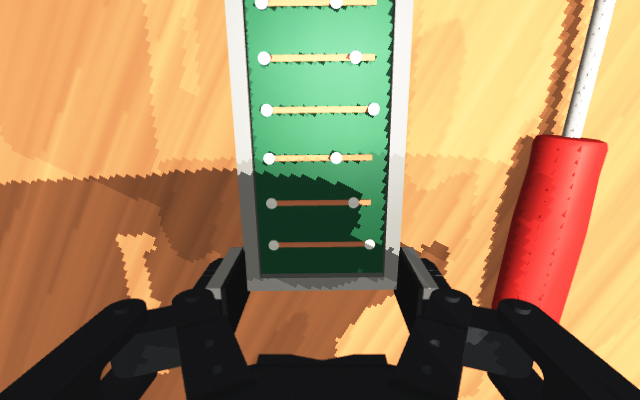

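The board's A end is held between the pads at (245,265) and (398,265), and the screwdriver is clear. I'll lift and measure how far the board sags.

```bash
cat >> h.py <<'E'
def sag():
    """board tilt from the wrist depth, in the tool's x-z plane"""
    c,im,d=snap("wrist"); s,p=st(); P=cloud(c,d); q=R.from_quat(s["tool_rot"]).as_matrix()
    L=(P-s["ee_pos"])@q*1000; hsv=cv2.cvtColor(im,cv2.COLOR_BGR2HSV)
    M=(d>0)&(abs(L[...,1])<22)&(L[...,0]>-40)&(L[...,0]<140)&(L[...,2]>-40)&(L[...,2]<150)&(cv2.inRange(hsv,(45,50,20),(90,255,255))>0)
    x,z=L[M][:,0],L[M][:,2]
    if M.sum()<50: print("few",M.sum()); return im
    Q=np.c_[x,z]; m=np.median(Q,0); U,S,V=np.linalg.svd(Q-m,full_matrices=False); v=V[0]*np.sign(V[0,1] if abs(V[0,1])>.3 else V[0,0])
    print("sag deg",np.round(np.degrees(np.arctan2(v[1],v[0])),1),"n",M.sum(),"x",np.round(np.percentile(x,[2,98]),0),"z",np.round(np.percentile(z,[2,98]),0)); return im
E
python3 -m pendant '{"dp":[[0,0,-20],[0,0,-40],[0,0,-40],[0,0,-40],[0,0,-40]],"roll":[0,0,0,0,0],"grip":[60,60,60,60,60]}' 20
python3 -c "
from h import *
cv2.imwrite('pics/w4.png',sag()); go(507,0,240,82); print(st()[0]['gripper_force'])"
```

```text
t: 14.72
ee_pos: [0.5376, 0.2636, 0.1794]
tool_rot: [0.515, 0.857, 0.0, 0.0]
ft_force: [-0.0, -0.1, -1.0]
width: 0.0636
gripper_force: 23.0
sag deg 1.2 n 26439 x [  1. 100.] z [-3.  0.]
t 14.78 tcp [540.3 264.9 184.9] phi 117.9 w 63.2 F [2.1 1.4 1.8] q6 -0.05 -> dp [-218.4 -153.6  -55.1] roll 35.9
22.99835979938507
```

It doesn't sag at 20 N. I'll go low over the original spot, where a drop would be harmless, and ease the grip.

```bash

python3 -m pendant '{"dp":[[0,0,50],[0,0,50],[0,0,45],[0,0,0]],"roll":[0,0,0,0],"grip":[60,60,60,63.0]}' 20 | tail -2
python3 -m pendant '{"dp":[[0,0,0]],"roll":[0],"grip":[63.4]}' 20 | tail -2
python3 -m pendant '{"dp":[[0,0,0]],"roll":[0],"grip":[63.6]}' 20 | tail -2
python3 -m pendant '{"dp":[[0,0,0]],"roll":[0],"grip":[63.8]}' 20 | tail -2
python3 -c "
from h import *
cv2.imwrite('pics/w5.png',sag()); go(507,0,240,82)"
```

```text
width: 0.0634
gripper_force: 23.6
width: 0.0634
gripper_force: 16.6
width: 0.0636
gripper_force: 11.0
width: 0.0639
gripper_force: 5.4
sag deg 17.0 n 23320 x [ -1. 108.] z [-8. 25.]
t 15.70 tcp [539.1 264.2  33.5] phi 117.9 w 63.9 F [ 1.1 -0.2  0.1] q6 -0.05 -> dp [-218.4 -152.1 -206.5] roll 35.9
```

Easing the grip works: at about 5 N the board swings to 17°. I'll raise it slowly with that light grip.

```bash

python3 -m pendant '{"dp":[[0,0,-15],[0,0,-20],[0,0,-20],[0,0,-20],[0,0,-20]],"roll":[0,0,0,0,0],"grip":[63.8,63.8,63.8,63.8,63.8]}' 20 | tail -2
python3 -m pendant '{"dp":[[0,0,-20],[0,0,-15],[0,0,0]],"roll":[0,0,0],"grip":[63.8,63.8,63.8]}' 20 | tail -2
python3 -c "
from h import *
cv2.imwrite('pics/w6.png',sag()); go(507,0,240,82)"
```

```text
width: 0.0637
gripper_force: 3.8
width: 0.0638
gripper_force: 3.6
sag deg 93.4 n 2927 x [-11.  -1.] z [ -5. 109.]
t 16.75 tcp [538.1 263.7 162.3] phi 117.9 w 63.9 F [-0.6  0.1 -2.3] q6 -0.05 -> dp [-218.4 -151.1  -77.7] roll 35.9
```

The board now hangs vertical, with its tracks facing tool +x. I'll tighten the grip and carry it to the fixture.

```bash

python3 -m pendant '{"dp":[[0,0,0],[0,0,0],[0,0,-30],[0,0,-40],[-20,-10,-18]],"roll":[0,0,0,0,0],"grip":[60,60,60,60,60]}' 30 | tail -2
python3 -m pendant '{"dp":[[-40,-19.9,0],[-45,-22.4,0],[-45,-22.4,0],[-45,-22.4,0],[-45,-22.4,0]],"roll":[0,0,0,0,0],"grip":[60,60,60,60,60]}' | tail -2
python3 -m pendant '{"dp":[[-45,-22.4,0],[-45,-22.4,0],[-45,-22.4,0],[-45,-22.4,0],[-45,-22.4,0]],"roll":[0,0,0,0,0],"grip":[60,60,60,60,60]}' | tail -2
python3 -m pendant '{"dp":[[-45,-22.4,0],[-25,-12.4,0],[0,0,0],[0,0,0],[0,0,0]],"roll":[0,0,9.7,9.7,9.6],"grip":[60,60,60,60,60]}' | tail -2
python3 -m pendant '{"dp":[[0,0,0]],"roll":[0],"grip":[60]}' | tail -2
python3 -c "
from h import *
cv2.imwrite('pics/w7.png',sag()); go(554,-358,150,89)"
```

```text
width: 0.0625
gripper_force: 33.9
width: 0.0621
gripper_force: 33.9
width: 0.0621
gripper_force: 33.9
width: 0.0623
gripper_force: 33.9
width: 0.0626
gripper_force: 33.9
sag deg 92.7 n 2829 x [-10.  -5.] z [  6. 110.]
t 19.43 tcp [ 552.9 -333.4  249.3] phi 89.1 w 62.4 F [ 0.4 -0.6 -0.9] q6 -0.55 -> dp [-24.6   1.5  99.3] roll 0.1
```

```bash

python3 -m pendant '{"dp":[[-24.6,1.3,20],[0,0,40],[0,0,40],[0,0,15],[0,0,6]],"roll":[0,0,0,0,0],"grip":[60,60,60,60,60]}' 
python3 -m pendant '{"dp":[[0,0,2],[0,0,2],[0,0,0]],"roll":[0,0,0],"grip":[63.2,63.5,63.5]}' 20
python3 -c "
from h import *
sag(); go(554,-358,121,89); print(st()[0]['gripper_force'])"
```

```text
t: 20.05
ee_pos: [0.5542, -0.3582, 0.1285]
tool_rot: [0.713, 0.701, -0.0, -0.0]
ft_force: [-0.2, -0.2, -1.2]
width: 0.0622
gripper_force: 33.9
t: 20.42
ee_pos: [0.5546, -0.3585, 0.1257]
tool_rot: [0.714, 0.701, 0.0, 0.001]
ft_force: [-0.2, 0.1, -2.4]
width: 0.0634
gripper_force: 9.4
sag deg 92.7 n 2919 x [-10.  -5.] z [  6. 110.]
t 20.48 tcp [ 554.6 -358.5  125.7] phi 89.0 w 63.6 F [ 0.4 -0.4 -1.7] q6 -0.57 -> dp [ 0.5 -0.6  4.7] roll -0.0
9.402526170015335
```

```bash

python3 -m pendant '{"dp":[[1,0,2],[1,0,2],[5,0,1.5],[6,0,1.5],[6,0,2]],"roll":[0,0,0,0,0],"grip":[63.5,63.5,63.5,63.5,63.5]}' 
python3 -c "
from h import *
sag(); go(554,-338,110,89); print(st()[0]['gripper_force'])"
```

```text
t: 21.1
ee_pos: [0.5561, -0.3401, 0.1189]
tool_rot: [0.714, 0.701, 0.0, 0.002]
ft_force: [-3.7, 3.1, 16.3]
width: 0.0633
gripper_force: 12.5
sag deg 100.4 n 1743 x [-27.  -9.] z [ 10. 106.]
t 21.15 tcp [ 555.9 -339.3  118.6] phi 89.0 w 63.4 F [-3.4  2.5 16.7] q6 -0.55 -> dp [ 1.2 -2.   8.6] roll -0.0
12.756993770599365
```

```bash

python3 -m pendant '{"dp":[[9.5,0,2],[9.5,0,3],[9.5,0,4],[9.5,0,4.6],[8.7,0,5.5]],"roll":[0,0,0,0,0],"grip":[63.6,63.6,63.6,63.6,63.6]}' 
python3 -c "
from h import *
sag(); go(555,-292,99,89); print(st()[0]['gripper_force'])"
```

```text
t: 21.78
ee_pos: [0.5563, -0.2921, 0.098]
tool_rot: [0.714, 0.701, 0.001, 0.001]
ft_force: [0.5, 3.6, 4.8]
width: 0.0636
gripper_force: 11.6
few 0
t 21.82 tcp [ 556.  -290.9   97.1] phi 89.0 w 63.9 F [1.7 5.4 5.1] q6 -0.48 -> dp [-1.1 -1.  -1.9] roll -0.0
11.70689195394516
```

```bash

python3 -m pendant '{"dp":[[7.2,0,4.2],[7.5,0,7],[7.4,0,7.4],[6.2,0,8.2],[5.8,0,8.5]],"roll":[0,0,0,0,0],"grip":[63.6,63.6,63.6,63.6,63.6]}' 
python3 -m pendant '{"dp":[[4.6,0,9],[4.2,0,9.4],[3,0,9.7],[2.4,0,10],[0,0,0]],"roll":[0,0,0,0,0],"grip":[63.6,63.6,63.6,63.6,63.6]}' 
python3 -c "
from h import *
c,im,d=snap('wrist'); cv2.imwrite('pics/w8.png',im); go(556,-241,3.5,89); print(st()[0]['gripper_force'])"
```

```text
t: 22.45
ee_pos: [0.5559, -0.2581, 0.0606]
tool_rot: [0.714, 0.701, -0.0, -0.0]
ft_force: [-0.4, 1.6, 1.1]
width: 0.0638
gripper_force: 11.9
t: 23.08
ee_pos: [0.5558, -0.2441, 0.0223]
tool_rot: [0.714, 0.701, -0.0, -0.001]
ft_force: [-0.3, 0.9, -0.8]
width: 0.0635
gripper_force: 11.8
t 23.12 tcp [ 556.  -244.3   22.8] phi 88.9 w 63.2 F [-1.5  1.1 -0.8] q6 -0.41 -> dp [ 3.3 -0.1 19.3] roll -0.1
11.76158219575882
```

View pics/w8.png

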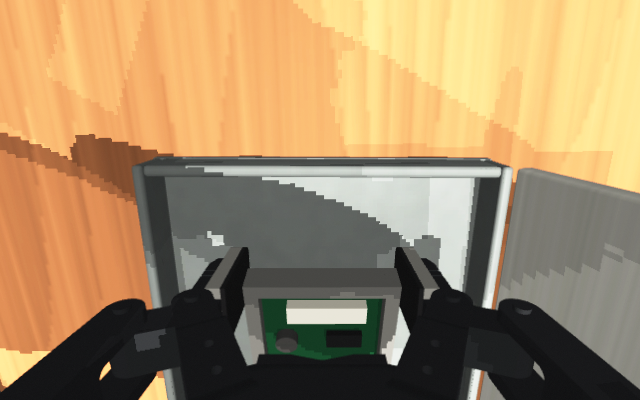

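The component side is up: the connector is at (327,312) and a can at (287,341). The board lies low between the tray walls with its near end still raised. I'll lower the last 18 mm gently.

```bash

python3 -m pendant '{"dp":[[1.2,0,7],[0.5,0,6],[0,0,3],[0,0,1.5],[0,0,0]],"roll":[0,0,0,0,0],"grip":[63.6,63.6,63.6,63.6,63.6]}' 
python3 -c "
from h import *
go(556,-243,4,89); print(st()[0]['gripper_force'])"
```

```text
t: 23.75
ee_pos: [0.5563, -0.2426, 0.0058]
tool_rot: [0.714, 0.701, -0.0, -0.0]
ft_force: [0.3, -0.2, -0.3]
width: 0.0639
gripper_force: 11.8
t 23.75 tcp [ 556.3 -242.6    5.8] phi 88.9 w 63.9 F [ 0.3 -0.2 -0.3] q6 -0.41 -> dp [-0.4 -0.3  1.8] roll -0.1
11.795303374528885
```

```bash

python3 -m pendant '{"dp":[[0,0,1],[0,0,1],[0,0,0]],"roll":[0,0,0],"grip":[63.6,63.6,63.9]}' 
python3 -m pendant '{"dp":[[0,0,0],[0,0,0],[0,0,0],[0,0,0]],"roll":[0,0,0,0],"grip":[64.5,70,78,78]}' 
python3 -m pendant '{"dp":[[0,0,-20],[0,0,-50],[0,0,-60],[0,0,-60],[-30,0,-50]],"roll":[0,0,0,0,0],"grip":[78,78,78,78,78]}'  | head -2
python3 -m pendant '{"dp":[[62,0,0],[62,0,0],[62,0,0],[62,0,0],[0,0,0]],"roll":[0,0,0,0,0],"grip":[78,78,78,78,78]}'  | head -2
python3 - <<'E'
from h import *
c,im,d=snap("top"); P=cloud(c,d)
a=cv2.resize(im[130:250,370:480],None,fx=5,fy=5,interpolation=2); cv2.imwrite("pics/fin.png",a)
M=(P[...,2]>.012)&(P[...,2]<.022)&(d>0)&(abs(P[...,0]-.556)<.06)&(abs(P[...,1]+.3)<.085)
print(M.sum(),cv2.minAreaRect(P[M][:,:2].astype(np.float32)*1000))
hsv=cv2.cvtColor(im,cv2.COLOR_BGR2HSV); g=cv2.inRange(hsv,(50,50,30),(90,255,255))>0; g[:, :385]=0; g[:,460:]=0
v,u=np.nonzero(g); print("green",len(u),cv2.minAreaRect(onz(c,np.c_[u,v],.017)[:,:2].astype(np.float32)*1000))
y=P[g][:,1]; z=P[g][:,2]*1000; A=np.c_[y,P[g][:,0],np.ones(len(y))]; print("plane slopes mm/m",np.linalg.lstsq(A,z,rcond=None)[0],np.median(z))
E
```

```text
t: 24.12
ee_pos: [0.5564, -0.2427, 0.0038]
tool_rot: [0.714, 0.701, -0.0, 0.0]
ft_force: [0.2, 0.4, -0.7]
width: 0.0639
gripper_force: 2.9
t: 24.62
ee_pos: [0.5564, -0.2427, 0.0039]
tool_rot: [0.714, 0.701, 0.0, 0.0]
ft_force: [-0.8, 1.2, 0.2]
width: 0.0779
gripper_force: 0.0
t: 25.25
ee_pos: [0.5561, -0.2716, 0.2481]
t: 25.88
ee_pos: [0.5602, -0.0208, 0.2454]
514 ((554.6670532226562, -300.9845886230469), (112.5551986694336, 169.18756103515625), 0.7065001130104065)
green 353 ((557.3353881835938, -307.6468200683594), (48.09893798828125, 113.34457397460938), 0.7639584541320801)
plane slopes mm/m [ 1668.41221659 -3817.27372671  2654.47661723] 11.865368666120979
```

View pics/fin.png

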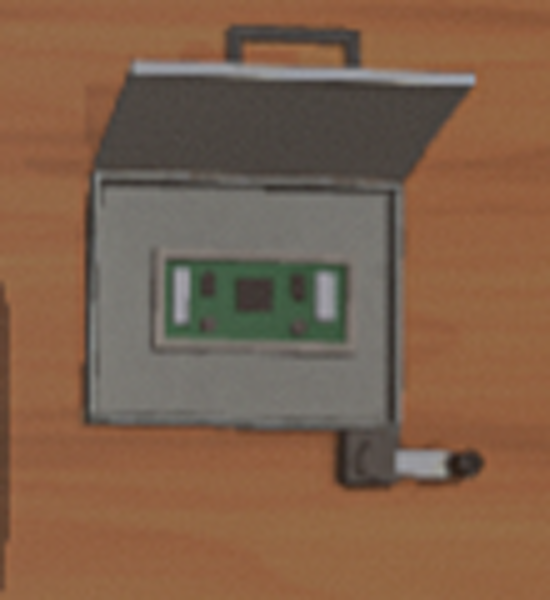

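The board lies flat inside the tray, around crop (255,305), with its component side up. The lid is still open and the latch clear. The gripper is away and empty, so I'm handing the job in.

```bash
python3 -c "
from plant import manip
print(manip.job_done())"
```

```text
the job is handed in; nothing more can be done
None
```

The job is handed in at about 26 s: the latch is swung clear, the lid stands open past upright, and the board lies flat on the fixture floor with its component side up, with the other loose things not touched.

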